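# Stack the washed mill rolls and lay the retaining bar

## Robot

A 7-joint arm with a two-finger parallel gripper is mounted at the origin on the work surface. World frame = base frame: x ahead of the robot, y to its left, z up, the work surface at z = 0. Lengths are in m, angles in rad, forces in N, time in s.
With the tool pointing down it reaches from about 0.4 to 0.85 m from the base axis. Payload 10.4 kg.
Tool frame: the origin (TCP) lies at the very end of the fingers, on their centre line; the grasp point (between the pads) lies 19 mm behind it (manip.grip_point_offset is the distance from the TCP to the grasp point, in m); z points along the fingers, y is the line along which they close (so a half turn about z gives the same grasp; the last joint's range is limited). The gripper opens to 85 mm and grips with 20 to 120 N. Pads are 22 mm wide; open, the fingers measure 114 mm over their backs; the gripper's body (76 mm by 85 mm) begins 54 mm behind the grasp point. The pads swing forward as they close: fully open they stand 13 mm farther back than shut.
Start: joints at [-1.32, 0.332, -0.065, 1.46, 0.022, 1.35, -0.088], TCP at [0.169, 0.602, 0.208] pointing down, gripper open.
Joint ranges: [-2.6, 2.6], [-0.5, 2.12], [-1.47, 1.34], [0.16, 2.42], [-1.27, 4.41], [0.06, 2.06], [-2.6, 2.6]. Speed limits (rad/s): [2.22, 2.22, 2.79, 2.79, 3.14, 3.14, 3.14].

## Interface

Orientations are given as a unit quaternion [x, y, z, w].
In Python, from workcell import manip gives the robot as it stands. The module is installed in compiled form; this text tells all that it offers.
- The arm moves only by the tool step_arm, never from a script. Its argument "moves" is a list of rows, each a list of 7 numbers: the closure, from 0 (fully open) to 1 (shut), then the shift along the world's x, y, z in mm, then the turn, a rotation vector about the world's x, y, z in rad. In form: [[grip, tx, ty, tz, ax, ay, az], ...]. A call has 1 to 10 rows; each row is the pose to reach, as a shift and turn from the pose commanded when the call began; what a row does not reach only later rows make up. A row lasts 1/10 s, in which the tool goes at most 50 mm and 8.59 degrees, less where a joint would pass 70% of its speed; a pose out of reach is approached as far as the arm can. A call with a gripper value outside its range is refused whole. The fingers move at their own pace and stop on an object; "grip_force" is the grip in N (left out, the last holds). Time passes only in rows, so rows that repeat a pose let the fingers close. It gives the time, the measured TCP pose, the force, the opening and the grip force at its end, in the units of the state.
- manip.get_obs(): the state, without advancing time (a new reading comes with each control period).
- manip.camera(name): name is "scene" or "top" or "wrist"; returns a dict with "image" (384x512x3 uint8, blue, green, red), "K" (3x3 intrinsics, pixels), "rvec" (rotation vector, rad) and "tvec" (3), from world to camera coordinates, as OpenCV has them; the wrist camera has in their place "mount" (4x4, takes a point from camera to tool coordinates, whose origin is the TCP and whose axes are the flange's). Camera axes: x right, y down, z forward; pixel columns grow to the right and rows downward; lengths in m; the calibration is good to about 2 mm. A picture is of the moment at which its call begins: read the wrist's pose just before it. There is no depth.
- manip.hand_in(): hands the job in; it is judged then, once.
The state is a dict: "clock": time; "joint_pos": joint angles; "joint_velocities": joint speeds; "tau": joint torques, N m; "position": TCP position; "ee_rot": TCP orientation; "ft_force": force on the tool from outside, world axes, zero at the start; "torque": the same for the moment, N m; "grip_width": opening from 0.0 (shut) to 1.0 (fully open); "grasp_force": force on a finger pad.
Only numpy, scipy, OpenCV 4.12 (cv2) and the standard library are available. Lean on these libraries where they do the work, as an engineer would, in place of code of your own. Each camera call takes 0.05 s, during which the arm holds its last target. There are 200 camera calls.

## Task

Build up the stack in the grey storage rack: gently, without letting them fall, saddle the two washed full-length rolls (one on the little set-down stand, one in a draining cradle) into the two gaps on top of the three rolls already there, ends lined up, then lay the retaining bar, tab up, across the rack into the notches of its two cheeks. There is no room for fingers between the rolls of a row, so they go in held by their end faces; the cradle lets a roll be taken only by its sides, so change your grip on the stand once it is free. Do not disturb the short roll or the other things about.

Things in the scene. Friction and masses are not known exactly. Their poses are not given: they have to be found in the camera images.
- rack: fixed grey storage rack; origin: centre of its underside on the table; x along the axes of its rolls, y along the row. Floor plate 70 (x) x 146 (y) x 6 mm, open at both x sides; at each y end an upright cheek, y = 61 to 73 mm, 50 mm wide in x, 84 mm high plus ears to 94 mm beside a 20 mm wide top notch. Three base rolls lie side by side on the floor
- gap_1 (a point): point of the rack 60.6 mm above the table, at rack y = -20 mm: the centre of a roll saddled between base_1 and base_2
- gap_2 (a point): point of the rack 60.6 mm above the table, at rack y = +20 mm: the centre of a roll saddled between base_2 and base_3
- bar_seat (a point): point over the rack's middle, level with the floors of the two cheek notches, 84 mm above the table: the centre of the bar's underside when laid, the bar's length along rack y; the saddled rolls' tops lie 3 mm below it
- base_1: plain steel mill roll, a cylinder 40 mm in diameter and 60 mm long, about 0.3 kg; origin at its centre, x along its axis (it may turn about that axis); already in the rack, bottom row, axis 26 mm above the table, at rack y = -40 mm
- base_2: plain steel mill roll, a cylinder 40 mm in diameter and 60 mm long, about 0.3 kg; origin at its centre, x along its axis (it may turn about that axis); already in the rack, bottom row, axis 26 mm above the table, at rack y = 0 mm
- base_3: plain steel mill roll, a cylinder 40 mm in diameter and 60 mm long, about 0.3 kg; origin at its centre, x along its axis (it may turn about that axis); already in the rack, bottom row, axis 26 mm above the table, at rack y = 40 mm
- roll_a: plain steel mill roll, a cylinder 40 mm in diameter and 60 mm long, about 0.3 kg; origin at its centre, x along its axis (it may turn about that axis); washed, starts in cradle_a; to be stacked
- roll_b: plain steel mill roll, a cylinder 40 mm in diameter and 60 mm long, about 0.3 kg; origin at its centre, x along its axis (it may turn about that axis); washed, starts lying on the stand; to be stacked
- cradle_a: fixed plastic draining cradle 72 x 34 mm; two rails carry the roll with its axis 31 mm above the table along the cradle's x; end plates 50 mm high, 5 mm thick, 62 mm apart inside, cover the roll's end faces, the long sides are open; origin centre of underside. Holds roll_a
- cradle_b: fixed plastic draining cradle 72 x 34 mm; two rails carry the roll with its axis 31 mm above the table along the cradle's x; end plates 50 mm high, 5 mm thick, 62 mm apart inside, cover the roll's end faces, the long sides are open; origin centre of underside. Empty, not needed
- cradle_c: fixed plastic draining cradle 72 x 34 mm; two rails carry the roll with its axis 31 mm above the table along the cradle's x; end plates 50 mm high, 5 mm thick, 62 mm apart inside, cover the roll's end faces, the long sides are open; origin centre of underside. Holds short_roll
- stand: fixed grey set-down stand, 36 (x) x 34 (y) mm footprint, 16 mm block with two low rails on top: a roll laid on it along the stand's x does not roll away, has its axis 37 mm above the table and sticks out 12 mm at each end, so it can be taken by its sides or by its end faces. Holds roll_b at the start. Origin centre of underside
- bar: loose plain aluminium retaining bar 180 mm long (x) x 14 mm wide (y) x 12 mm high, 0.15 kg, with an upright grip tab on the middle of its top: 40 mm long (x), 12 mm thick (y), from 12 to 44 mm above the underside. Starts lying on the table, tab up. Origin: centre of its underside
- short_roll: bystander: roll of the same 40 mm diameter but only 40 mm long, in cradle_c; origin at its centre, x along its axis
- jar: bystander: small amber glass jar, 40 mm diameter, 50 mm high; origin centre of underside
- beaker: bystander: small white beaker, 50 mm diameter, 70 mm high; origin centre of underside
- wash_bottle: bystander: white bottle with blue cap, 60 mm diameter, 150 mm high, behind the rack; origin centre of underside
- brush: bystander: brush lying behind the rack, along its x
- wrench: bystander: wrench lying near the robot's base, along its x
Not all that is in view belongs to the job. Leave any purple look-alike of the roll_a alone. What is shaped like the roll_b but pink is not meant.

How it is judged:
By the outcome, as a careful person would: the job done as asked, in the order asked, and still so for the second after the job is handed in, with the robot touching nothing.
It also fails if it takes over 72 s, if anything falls off the work surface, if the arm or the gripper's body presses on something with over 40 N, if the wrist force passes 120 N, or if a joint passes its speed limit or range.

## Working session

There is one attempt and no reset: what is moved stays moved. The work goes in short steps, Python scripts to look and compute and a tool call to move; the robot and the scene stay as the last step left them, time stands still between calls to the robot, and variables do not carry over. Pictures are saved under pics/ and viewed, at most 11 in all, crops included, and the job is handed in when it is done.

Besides the shell and the picture viewer there is one more tool, called after "Request:" as a command line: name --pt "numbers of a row" for each row, then --argument value for the rest. step_arm: Moves the arm, as the interface text tells. Its arguments: {"type":"object","properties":{"moves":{"type":"array","items":{"type":"array","items":{"type":"number"}}},"grip_force":{"type":"number"}},"required":["moves"]}

```bash
mkdir -p pics; python3 - <<'E'
from workcell import manip
import cv2,pickle
o=manip.get_obs(); print(o)
d={}
for n in("scene","top","wrist"):
    c=manip.camera(n); d[n]=c; cv2.imwrite(f"pics/{n}0.png",c["image"]); print(n,{k:v for k,v in c.items() if k!="image"})
pickle.dump((o,d),open("c0.pkl","wb"))
E
```

```text
{'clock': 0.0, 'joint_pos': array([-1.31960774,  0.33287553, -0.06472165,  1.46093808,  0.02163781,
        1.34994304, -0.08852664]), 'joint_velocities': array([-0.00095807, -0.00051528,  0.00109749,  0.00176808, -0.00012412,
       -0.00097025, -0.00021403]), 'tau': array([ 1.05019476e-04, -6.25468183e+01,  4.90721629e-02, -3.91590357e+01,
        1.62220857e-02,  1.02074406e-02,  1.23847983e-05]), 'position': array([0.16888204, 0.60131139, 0.20711531]), 'ee_rot': array([ 1.36455668e-01,  9.90645907e-01, -7.31793339e-04, -5.05333568e-05]), 'ft_force': array([ 0.7951416 , -0.43032676,  0.17419408]), 'torque': array([ 0.00460774,  0.05549869, -0.02410945]), 'grasp_force': 0.0, 'grip_width': 0.999181539122419}
scene {'K': array([[398.78011913,   0.        , 254.38513971],
       [  0.        , 398.78011913, 191.2906099 ],
       [  0.        ,   0.        ,   1.        ]]), 'rvec': array([ 1.69317974,  1.58129696, -0.84939656]), 'tvec': array([ 0.02458416, -0.26196211,  1.47336993])}
top {'K': array([[413.27666634,   0.        , 250.47039507],
       [  0.        , 413.27666634, 188.21106108],
       [  0.        ,   0.        ,   1.        ]]), 'rvec': array([ 2.14182102, -2.13216994,  0.15423905]), 'tvec': array([-0.06166557,  0.57162105,  1.10406778])}
wrist {'K': array([[330.69704615,   0.        , 252.50116295],
       [  0.        , 330.69704615, 192.01132506],
       [  0.        ,   0.        ,   1.        ]]), 'mount': array([[-5.79140461e-04, -9.49953415e-01, -3.12391058e-01,
         8.07870944e-02],
       [ 9.99999683e-01, -7.20599167e-04,  3.37382774e-04,
         7.88984588e-05],
       [-5.45606654e-04, -3.12390764e-01,  9.49953532e-01,
        -1.65107141e-01],
       [ 0.00000000e+00,  0.00000000e+00,  0.00000000e+00,
         1.00000000e+00]])}
```

View pics/scene0.png

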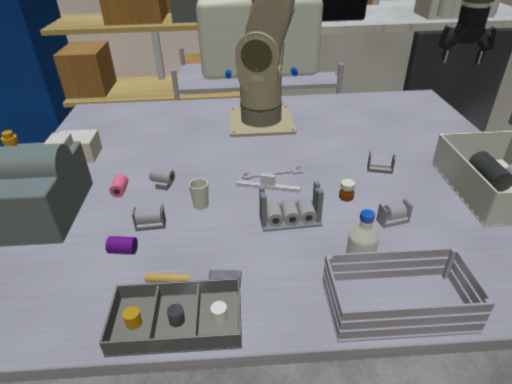

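View pics/top0.png

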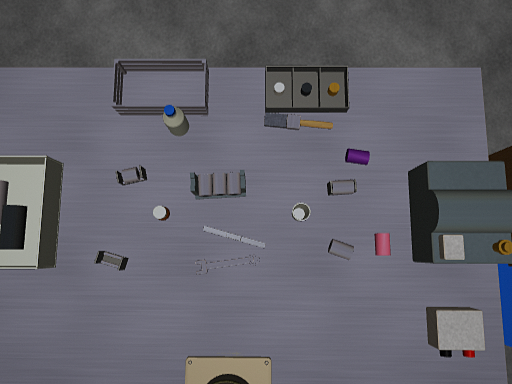

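```bash
cat > h.py <<'E'
import numpy as np,cv2,pickle
from scipy.spatial.transform import Rotation as R
from workcell import manip
def ext(c,o=None):
    """returns cam centre C and R cam->world"""
    if "mount" in c:
        T=np.eye(4);T[:3,:3]=R.from_quat(o["ee_rot"]).as_matrix();T[:3,3]=o["position"]
        M=T@c["mount"];return M[:3,3],M[:3,:3]
    Rm=cv2.Rodrigues(np.array(c["rvec"]))[0];return -Rm.T@np.array(c["tvec"]),Rm.T
def ray(c,uv,o=None):
    C,Rw=ext(c,o);d=Rw@np.linalg.inv(c["K"])@np.array([uv[0],uv[1],1.]);return C,d/np.linalg.norm(d)
def atz(c,uv,z,o=None):
    C,d=ray(c,uv,o);return C+d*(z-C[2])/d[2]
def proj(c,P,o=None):
    C,Rw=ext(c,o);p=(np.atleast_2d(P)-C)@Rw@c["K"].T;return p[:,:2]/p[:,2:]
def tri(rs):
    A=sum(np.eye(3)-np.outer(d,d) for C,d in rs);b=sum((np.eye(3)-np.outer(d,d))@C for C,d in rs)
    return np.linalg.solve(A,b)
def snap(name,tag):
    o=manip.get_obs();c=manip.camera(name);cv2.imwrite(f"pics/{tag}.png",c["image"]);pickle.dump((o,c),open(tag+".pkl","wb"));return o,c
E
python3 - <<'E'
from h import *
o,d=pickle.load(open("c0.pkl","rb"))
t=d["top"];s=d["scene"]
for n,a,b,z in[("cr_right",(342,187),(149,217),.031),("cr_left",(131,175),(397,213),.031),("cr_empty",(111,260),(381,163),.03),("stand",(341,249),(163,177),.037),("rack",(219,184),(291,212),.046),("bar",(234,237),(268,183),.02),("jar",(161,213),(347,190),.03),("beaker",(301,212),(200,195),.035),("wb",(174,118),(364,240),.07)]:
    print(n,atz(t,a,z).round(3),tri([ray(t,a),ray(s,b)]).round(3))
im=t["image"]
cr=[im[y-28:y+28,x-37:x+37] for x,y in((342,187),(131,175),(341,249),(219,184))]
cr=[cv2.resize(c,(400,300),interpolation=cv2.INTER_CUBIC) for c in cr]
cv2.imwrite("pics/crops.png",np.vstack([np.hstack(cr[:2]),np.hstack(cr[2:])]))
E
```

```text
cr_right [ 0.578 -0.316  0.031] [ 0.579 -0.316  0.025]
cr_left [0.61  0.279 0.031] [0.613 0.284 0.023]
cr_empty [0.373 0.323 0.03 ] [0.373 0.326 0.02 ]
stand [ 0.406 -0.307  0.037] [ 0.406 -0.306  0.029]
rack [0.583 0.028 0.046] [0.587 0.031 0.023]
bar [ 0.438 -0.014  0.02 ] [ 0.438 -0.013  0.013]
jar [0.503 0.19  0.03 ] [0.504 0.192 0.022]
beaker [ 0.507 -0.199  0.035] [ 0.507 -0.197  0.032]
wb [0.765 0.155 0.07 ] [0.763 0.154 0.079]
```

View pics/crops.png

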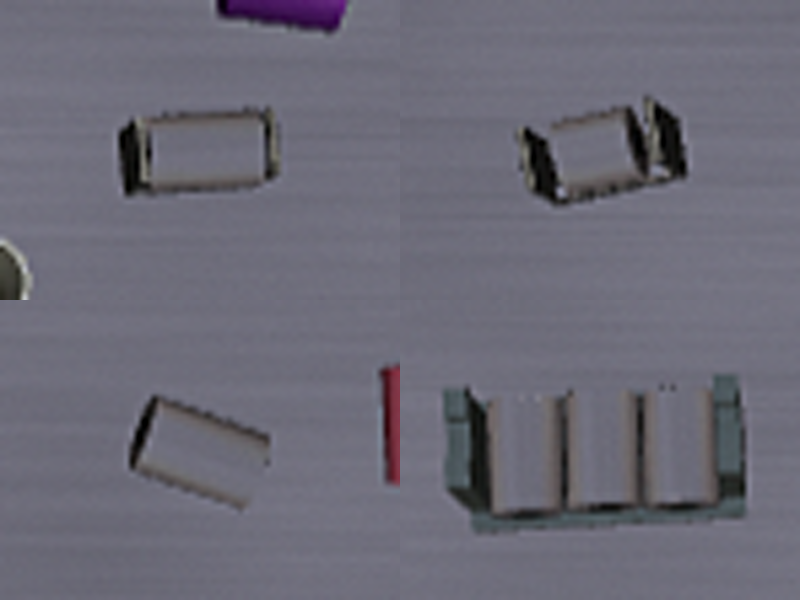

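The top view shows the full-length roll_a in the right-hand cradle (342,187), the short roll in the left one (131,175), roll_b on the stand (341,249), the rack at (219,184) and the bar at (234,237). I'll move the wrist camera over the rack next.

Request:
step_arm --pt "0 50 -75 10 0 0 -0.2" --pt "0 361 -531 73 0 0 -1.297" --pt "0 361 -531 73 0 0 -1.297" --pt "0 361 -531 73 0 0 -1.297" --pt "0 361 -531 73 0 0 -1.297" --pt "0 361 -531 73 0 0 -1.297" --pt "0 361 -531 73 0 0 -1.297" --pt "0 361 -531 73 0 0 -1.297" --pt "0 361 -531 73 0 0 -1.297" --pt "0 361 -531 73 0 0 -1.297"

```text
clock: 1.15
position: [0.4489, 0.1889, 0.2647]
ee_rot: [0.708, 0.706, 0.0, -0.0]
ft_force: [0.4, 0.3, -0.3]
grip_width: 1.0
grasp_force: 0.0
```

Request:
step_arm --pt "0 80 -115 15 0 0 0" --pt "0 80 -115 15 0 0 0" --pt "0 80 -115 15 0 0 0" --pt "0 80 -115 15 0 0 0" --pt "0 80 -115 15 0 0 0" --pt "0 80 -115 15 0 0 0" --pt "0 80 -115 15 0 0 0"

```text
clock: 1.85
position: [0.5276, 0.0773, 0.2792]
ee_rot: [0.706, 0.708, -0.0, -0.0]
ft_force: [0.3, -0.0, -0.1]
grip_width: 0.995
grasp_force: 0.0
```

```bash
python3 - <<'E'
from h import *
o,c=snap("wrist","w1");print(o["position"],o["ee_rot"],o["joint_pos"].round(2),manip.grip_point_offset)
E
```

```text
[0.52763074 0.07725646 0.27917336] [ 7.06264194e-01  7.07948313e-01 -4.18388502e-05 -2.68906005e-04] [-0.73  0.09  0.54  1.62 -0.05  1.45 -0.18] 0.0187
```

Request:
step_arm --pt "0 30 -50 0 0 0 0" --pt "0 50 -100 0 0 0 0" --pt "0 50 -100 0 0 0 0" --pt "0 50 -100 0 0 0 0" --pt "0 50 -100 0 0 0 0"

```text
clock: 2.4
position: [0.578, -0.0227, 0.2792]
ee_rot: [0.707, 0.708, 0.0, -0.0]
ft_force: [-0.6, -0.5, 0.4]
grip_width: 0.997
grasp_force: 0.0
```

```bash
python3 - <<'E'
from h import *
o,c=snap("wrist","w2");print(o["position"],o["ee_rot"])
a=cv2.imread("pics/w1.png")
cv2.imwrite("pics/m12.png",np.vstack([cv2.resize(a,(800,600))[:300] if 0 else a[:300], c["image"][:300]]))
E
```

```text
[ 0.57797852 -0.02274469  0.27918259] [ 7.06663684e-01  7.07549498e-01  7.21378400e-05 -3.74018665e-04]
```

View pics/m12.png

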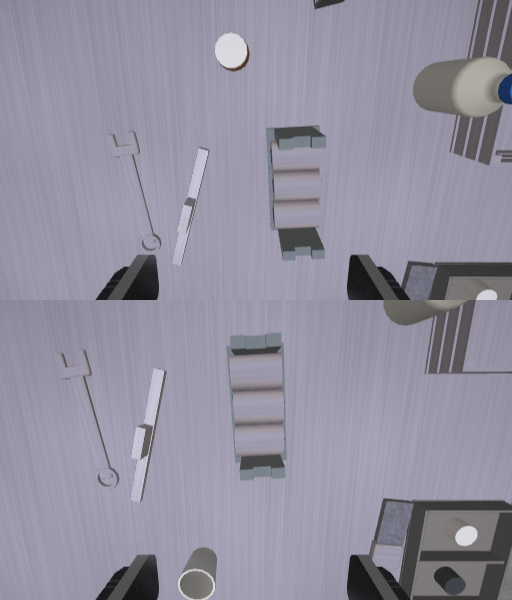

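The two wrist views show the rack at (297,190)/(257,405), its notched cheeks facing ±y, and the bar at (190,205)/(148,435). Next is the stand and cradle.

Request:
step_arm --pt "0 -30 -40 0 0 0 0" --pt "0 -65 -80 0 0 0 0" --pt "0 -100 -120 0 0 0 0" --pt "0 -128 -160 0 0 0 0" --pt "0 -128 -200 0 0 0 0" --pt "0 -128 -230 0 0 0 0" --pt "0 -128 -230 0 0 0 0" --pt "0 -128 -230 0 0 0 0"

```text
clock: 3.25
position: [0.4506, -0.2529, 0.2793]
ee_rot: [0.707, 0.708, 0.0, -0.0]
ft_force: [0.1, 0.2, -0.5]
grip_width: 1.002
grasp_force: 0.0
```

```bash
python3 - <<'E'
from h import *
o,c=snap("wrist","w3");print(o["position"],o["ee_rot"])
E
```

```text
[ 0.45059168 -0.25287968  0.27931657] [ 7.06656388e-01  7.07556826e-01  2.32145552e-04 -1.83078904e-04]
```

Request:
step_arm --pt "0 40 -20 0 0 0 0" --pt "0 80 -60 0 0 0 0" --pt "0 90 -90 0 0 0 0" --pt "0 90 -90 0 0 0 0" --pt "0 90 -90 0 0 0 0"

```text
clock: 3.8
position: [0.5406, -0.3431, 0.2784]
ee_rot: [0.707, 0.707, -0.0, -0.001]
ft_force: [-0.5, 0.3, 0.3]
grip_width: 0.999
grasp_force: 0.0
```

```bash
python3 - <<'E'
from h import *
o4,c4=snap("wrist","w4");print(o4["position"],o4["ee_rot"])
G={}
for n in("w1","w2","w3","w4"): G[n]=pickle.load(open(n+".pkl","rb"))
rack=[.585,.029,.05];roll=[.578,-.316,.03];st=[.406,-.307,.03]
# 4 cols x 2 rows... 6 crops at 266x300 -> each
out=[]
for P,a,b in((rack,"w1","w2"),(roll,"w3","w4"),(st,"w3","w4")):
    row=[]
    for n in(a,b):
        o,c=G[n];u,v=proj(c,P,o)[0].astype(int);x0,y0=u-45,v-70
        x0=max(0,min(x0,512-90));y0=max(0,min(y0,384-140))
        if P!=rack:y0=max(0,min(v-50,384-100)) 
        im=c["image"][y0:y0+150,x0:x0+90]
        im=cv2.copyMakeBorder(im,0,150-im.shape[0],0,0,cv2.BORDER_CONSTANT)
        im=cv2.resize(im,None,fx=3,fy=3,interpolation=cv2.INTER_CUBIC)
        row.append(im[:300] if P!=rack else im);print(n,x0,y0)
    out.append(row)
A=np.full((600,800,3),0,np.uint8)
A[:450,:270]=out[0][0];A[:450,270:540]=out[0][1]
cv2.imwrite("pics/rk.png",A[:450,:540])
cv2.imwrite("pics/rl.png",np.vstack([np.hstack(out[1]),np.hstack(out[2])]))
E
```

```text
[ 0.54061191 -0.34312364  0.27835457] [ 7.06885306e-01  7.07327528e-01 -4.29174478e-04 -8.64690872e-04]
w1 253 121
w2 214 39
w3 303 147
w4 238 78
w3 174 140
w4 98 71
```

View pics/rl.png

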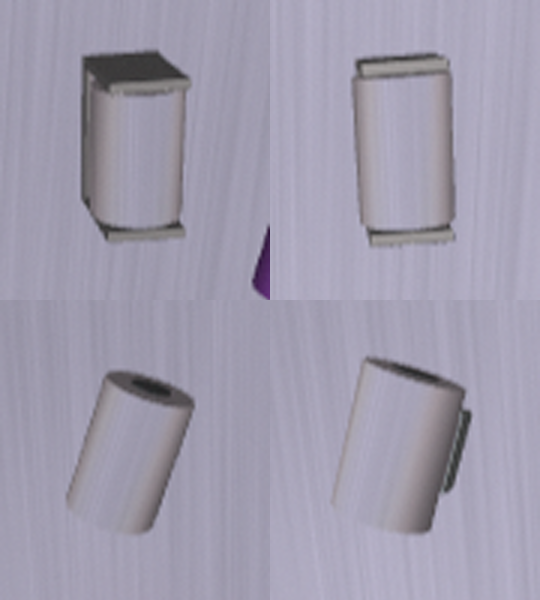

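View pics/rk.png

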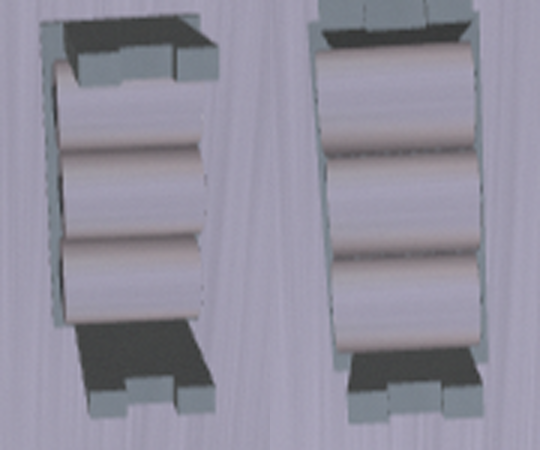

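```bash
cat > fit.py <<'E'
from h import *
from scipy.optimize import least_squares
G={n:pickle.load(open(n+".pkl","rb")) for n in("w1","w2","w3","w4")}
def px(n,x0,y0,u,v,s=3): 
    o,c=G[n];return ray(c,((u+.5)/s-.5+x0,(v+.5)/s-.5+y0),o)
def cyl(obs,x0):
    # obs: (ray, axial or None, side)
    def f(p):
        P=np.array(p[:3]);a=np.array([np.cos(p[3]),np.sin(p[3]),0]);r=[]
        for (C,d),ax in obs:
            n=np.cross(a,d);n/=np.linalg.norm(n);r.append(abs(n@(C-P))-.02)
            if ax is not None:
                A=np.array([a,-d]).T;t=np.linalg.lstsq(A,C-P,rcond=None)[0];r.append(.5*(t[0]-ax))
        return np.array(r)*1e3
    s=least_squares(f,x0,loss="soft_l1");return s.x,f(s.x)
if __name__=="__main__":
    b=[]
    for n,x0,y0,pts in(("w3",174,140,[(107,77,.03),(193,104,.03),(67,198,-.03),(150,230,-.03)]),("w4",98,71,[(98,60,.03),(195,90,.03),(63,205,-.03),(160,230,-.03)])):
        b+=[(px(n,x0,y0,u,v),a) for u,v,a in pts]
    for r in cyl(b,[.406,-.307,.037,1.2]):print("roll_b",r.round(4))
    a=[]
    for n,x0,y0,pts in(("w3",303,147,[(90,100),(102,215),(187,95),(182,215)]),("w4",238,78,[(85,80),(93,220),(181,78),(186,220)])):
        a+=[(px(n,x0,y0,u,v),None) for u,v in pts]
    for r in cyl(a,[.578,-.316,.031,1.6]):print("roll_a",r.round(4))
    for n,x0,y0,u,v in(("w3",303,147,149,83),("w3",303,147,147,240),("w4",238,78,134,62),("w4",238,78,141,243)):
        o,c=G[n];print("plates",atz(c,(u/3+x0,v/3+y0),.05,o).round(4))
    w1=[(88,392,-25,-61,94),(214,384,25,-61,94),(91,416,-25,-73,94),(215,410,25,-73,94),(76,54,-25,73,94),(80,86,-25,61,94),(218,77,25,61,94),(213,46,25,73,94),(42,22,-35,73,6),(198,14,35,73,6)]
    w2=[(80,392,-25,-61,94),(210,387,25,-61,94),(78,422,-25,-73,94),(214,415,25,-73,94),(50,32,-25,61,94),(204,22,25,61,94),(68,372,-35,-73,6),(217,362,35,-73,6)]
    def res(p,ret=0):
        r=[]
        for n,x0,y0,L in(("w1",253,121,w1),("w2",214,39,w2)):
            o,c=G[n];L=np.array(L,float);Q=R.from_euler("z",p[3]).apply(L[:,2:]/1e3)+p[:3]
            r.append(proj(c,Q,o)-((L[:,:2]+.5)/3-.5+[x0,y0]))
        return np.vstack(r) if ret else np.vstack(r).ravel()
    s=least_squares(res,[.585,.029,0,0],loss="soft_l1");print("rack",s.x.round(4));print(res(s.x,1).round(1).tolist())
    o,c=G["w2"]
    Ri=R.from_euler("z",-s.x[3])
    for u,v in((55,105),(205,95),(58,205),(210,200),(64,305),(210,300)):print("base",(Ri.apply(atz(c,((u+.5)/3-.5+214,(v+.5)/3-.5+39),.046,o)-s.x[:3])*1e3).round(1))
    A,B=G["w1"],G["w2"]
    e1=tri([ray(A[1],(204,149),A[0]),ray(B[1],(159,69.5),B[0])]);e2=tri([ray(A[1],(177.5,264),A[0]),ray(B[1],(136,201),B[0])])
    print("bar",e1.round(4),e2.round(4),(e1+e2)/2,np.arctan2(*(e1-e2)[1::-1]))
E
python3 fit.py
```

```text
roll_b [ 0.4032 -0.3053  0.0323  1.23  ]
roll_b [-0.9574 -0.4886 -0.7344  0.0207 -0.5609  0.3263 -0.0856 -0.7704 -0.9441
  0.1871 -1.3535  0.3586 -0.2767  0.0226 -0.7897  0.1772]
roll_a [ 0.5739 -0.268   0.028   1.6519]
roll_a [ 0.2571 -4.8092  0.3025 -0.4716 -0.6353 -0.0901 -0.709  -0.8233]
plates [ 0.5736 -0.2792  0.05  ]
plates [ 0.5795 -0.3496  0.05  ]
plates [ 0.5742 -0.2792  0.05  ]
plates [ 0.579  -0.3496  0.05  ]
rack [ 0.584   0.0303 -0.0036  0.0605]
[[0.3, -0.8], [0.2, -0.3], [-0.4, 0.1], [-0.2, -0.0], [0.5, -0.0], [-0.5, 0.4], [-0.1, 0.7], [1.7, -0.1], [-0.7, 0.5], [0.4, 0.0], [-1.0, -0.1], [1.0, -1.0], [0.4, 0.4], [0.0, 0.2], [0.0, 0.0], [-0.6, 0.1], [-1.2, -0.3], [0.4, 0.0]]
base [-27.7  39.7  49.6]
base [29.  39.9 49.6]
base [-29.5   3.   49.6]
base [29.7  1.4 49.6]
base [-30.1 -36.   49.6]
base [ 28.5 -37.5  49.6]
bar [0.4618 0.0744 0.0078] [ 0.4155 -0.0976  0.011 ] [ 0.43863532 -0.01161567  0.00942117] 1.307492594079358
```

Request:
step_arm --pt "0 -30 10 -20 0 0 0.14" --pt "0 -60 20 -50 0 0 0.28" --pt "0 -100 30 -90 0 0 0.42" --pt "0 -137 39 -130 0 0 0.56" --pt "0 -137 39 -150 0 0 0.7" --pt "0 -137 39 -168 0 0 0.84" --pt "0 -137 39 -168 0 0 0.98" --pt "0 -137 39 -168 0 0 1.12" --pt "0 -137 39 -168 0 0 1.23" --pt "0 -137 39 -168 0 0 1.23"

```text
clock: 4.85
position: [0.404, -0.3031, 0.112]
ee_rot: [0.167, 0.986, 0.001, 0.001]
ft_force: [0.2, -0.0, -0.3]
grip_width: 0.998
grasp_force: 0.0
```

```bash
python3 - <<'E'
from h import *
o,c=snap("wrist","w5");print(o["position"],R.from_quat(o["ee_rot"]).as_matrix()[:,1],o["joint_pos"].round(2))
cv2.imwrite("pics/w5b.png",c["image"])
E
```

```text
[ 0.40403537 -0.30311642  0.11197925] [0.32963748 0.94410554 0.00196637] [-0.13  0.17  0.75  1.93 -0.13  1.09  1.91]
```

View pics/w5b.png

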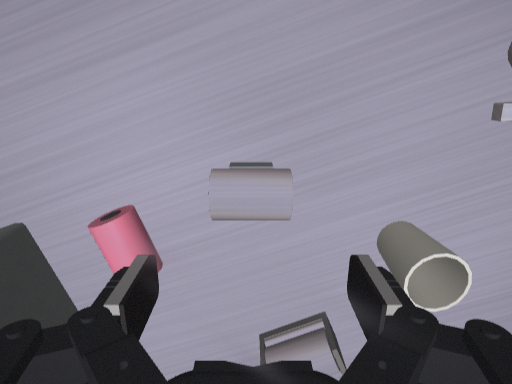

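Roll_b lies at (251,193), centred between the fingers and level, with clearance to the pink roll and the beaker. I'll check the lateral offset numerically.

```bash
python3 - <<'E'
from fit import *
o,c=pickle.load(open("w5.pkl","rb"))
ob=[(ray(c,uv,o),a) for uv,a in(((209,169),-.03),((209.5,219.5),-.03),((292.5,169),.03),((293,219.5),.03))]
def f(p,z):
    P=np.array([p[0],p[1],z]);return cylres(P,p[2])
for z in(.033,.037):
    def g(p):
        P=np.array([p[0],p[1],z]);a=np.array([np.cos(p[2]),np.sin(p[2]),0]);r=[]
        for (C,d),ax in ob:
            n=np.cross(a,d);n/=np.linalg.norm(n);r.append(abs(n@(C-P))-.02)
            t=np.linalg.lstsq(np.array([a,-d]).T,C-P,rcond=None)[0];r.append(t[0]-ax)
        return np.array(r)*1e3
    s=least_squares(g,[.404,-.304,1.23]);print(z,s.x.round(4),g(s.x).round(2))
    M=R.from_quat(o["ee_rot"]).as_matrix();print("tool frame",(M.T@(np.array([*s.x[:2],z])-o["position"])*1e3).round(1),np.degrees(s.x[2]))
E
```

```text
0.033 [ 0.405  -0.3044  1.2365] [-0.4  -2.47 -0.41 -2.16 -0.57  2.2  -0.21  2.44]
tool frame [-1.2 -1.  79. ] 70.84491232549958
0.037 [ 0.4037 -0.3039  1.2365] [-0.69 -1.94 -0.76 -1.64 -0.86  1.67 -0.57  1.91]
tool frame [ 0.1 -1.  75. ] 70.8453625452038
```

Request:
step_arm --pt "0 0 -1 -35 0 0 0" --pt "0 0 -1 -65 0 0 0" --pt "0 0 -1 -85 0 0 0" --pt "0 0 -1 -91 0 0 0.005" --pt "0 0 -1 -91 0 0 0.005" --pt "0.2 0 -1 -91 0 0 0.005"

```text
clock: 5.5
position: [0.404, -0.3063, 0.0215]
ee_rot: [0.167, 0.986, -0.0, 0.001]
ft_force: [-0.1, -0.9, 0.6]
grip_width: 0.856
grasp_force: 0.0
```

Request:
step_arm --grip_force 35 --pt "0.25 0 0 0 0 0 0" --pt "0.3 0 0 0 0 0 0" --pt "0.4 0 0 0 0 0 0" --pt "0.4 0 0 0 0 0 0" --pt "0.4 0 0 0 0 0 0" --pt "0.4 0 0 0 0 0 0"

```text
clock: 6.1
position: [0.4043, -0.3061, 0.0217]
ee_rot: [0.167, 0.986, 0.0, 0.001]
ft_force: [-1.5, 3.7, 10.7]
grip_width: 0.685
grasp_force: 35.3
```

Request:
step_arm --pt "0.4 0 0 6 0 0 0" --pt "0.4 0 0 20 0 0 0" --pt "0.4 0 0 50 0 0 0" --pt "0.4 0 0 90 0 0 0" --pt "0.4 15 30 120 0 0 -0.12" --pt "0.4 33 65 128 0 0 -0.25" --pt "0.4 51 102 128 0 0 -0.38" --pt "0.4 69 139 128 0 0 -0.51" --pt "0.4 87 176 128 0 0 -0.64" --pt "0.4 105 212 128 0 0 -0.77"

```text
clock: 7.1
position: [0.5086, -0.0928, 0.1495]
ee_rot: [0.528, 0.849, 0.0, 0.0]
ft_force: [0.6, -0.7, -1.8]
grip_width: 0.686
grasp_force: 38.9
```

Request:
step_arm --pt "0.4 18 37 0 0 0 -0.13" --pt "0.4 36 74 0 0 0 -0.26" --pt "0.4 54 107 -10 0 0 -0.36" --pt "0.4 67 132 -20 0 0 -0.405" --pt "0.4 73 145 -35 0 0 -0.405" --pt "0.4 73 145 -50 0 0 -0.405" --pt "0.4 73 145 -50 0 0 -0.405" --pt "0.4 73 145 -50 0 0 -0.405"

```text
clock: 7.9
position: [0.5808, 0.0491, 0.0989]
ee_rot: [0.686, 0.727, -0.0, 0.0]
ft_force: [-0.3, -0.8, -2.6]
grip_width: 0.684
grasp_force: 38.9
```

```bash
python3 - <<'E'
from h import *
o,c=snap("wrist","w6");print(o["position"],R.from_quat(o["ee_rot"]).as_matrix()[:,1],o["joint_pos"].round(2),o["grip_width"],o["ft_force"])
cv2.imwrite("pics/w6b.png",cv2.resize(c["image"][100:384],None,fx=1.55,fy=1.55))
E
```

```text
[0.58084199 0.04907553 0.09891141] [ 9.98317112e-01  5.79906185e-02 -1.78491492e-04] [-0.64  0.36  0.59  1.74 -0.22  1.11  0.07] 0.6840863683995185 [-0.32158543 -0.8140915  -2.57901306]
```

View pics/w6b.png

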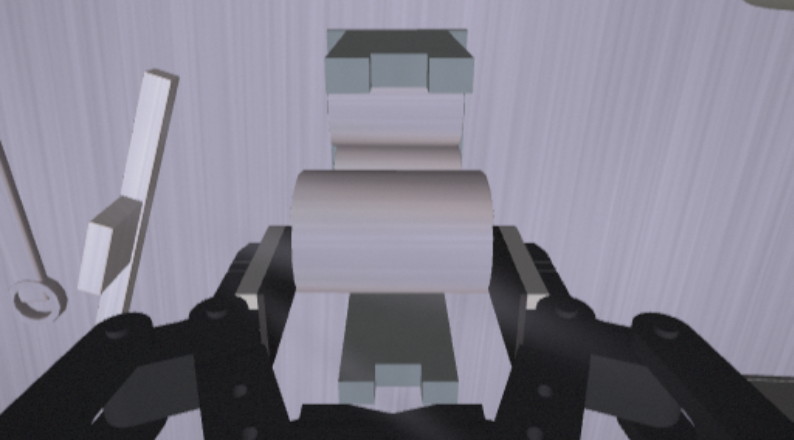

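The held roll is centred at crop column 392, against about 398 for the rack and its base rolls. That is 2 mm short in x, which matches the numbers, so I'll correct and lower.

Request:
step_arm --pt "0.4 2 2 -15 0 0 0.003" --pt "0.4 2 2 -30 0 0 0.003" --pt "0.4 2 2 -40 0 0 0.003" --pt "0.4 2 2 -45 0 0 0.003" --pt "0.4 2 2 -48 0 0 0.003" --pt "0.4 2 2 -50 0 0 0.003" --pt "0.4 2 2 -51 0 0 0.003" --pt "0.4 2 2 -52 0 0 0.003" --pt "0.4 2 2 -52 0 0 0.003"

```text
clock: 8.85
position: [0.5835, 0.0525, 0.047]
ee_rot: [0.685, 0.729, 0.0, 0.0]
ft_force: [-0.8, -1.3, 2.2]
grip_width: 0.68
grasp_force: 39.4
```

Request:
step_arm --pt "0.4 -1 0 -0.5 0 0 0" --pt "0.4 -1 0 -1 0 0 0" --pt "0.4 -1 0 -1 0 0 0" --pt "0.4 -1 0 -1 0 0 0"

```text
clock: 9.25
position: [0.5835, 0.0523, 0.0469]
ee_rot: [0.685, 0.729, 0.001, 0.001]
ft_force: [-1.2, -2.9, 9.1]
grip_width: 0.687
grasp_force: 40.0
```

Request:
step_arm --pt "0.4 0 -1 0 0 0 0" --pt "0.4 0 -1 0 0 0 0" --pt "0.4 0 -1 0 0 0 0"

```text
clock: 9.55
position: [0.5835, 0.0514, 0.0466]
ee_rot: [0.685, 0.729, 0.001, 0.001]
ft_force: [-0.6, -2.4, 6.8]
grip_width: 0.684
grasp_force: 39.8
```

Request:
step_arm --pt "0.29 0 0 0 0 0 0" --pt "0.27 0 0 0 0 0 0" --pt "0.22 0 0 0 0 0 0" --pt "0.1 0 0 0 0 0 0" --pt "0 0 0 0 0 0 0" --pt "0 0 0 10 0 0 0" --pt "0 0 0 40 0 0 0" --pt "0 0 0 80 0 0 0" --pt "0 0 0 120 0 0 0" --pt "0 0 0 120 0 0 0"

```text
clock: 10.55
position: [0.5852, 0.0517, 0.1717]
ee_rot: [0.685, 0.729, 0.004, 0.002]
ft_force: [0.2, 0.2, 0.3]
grip_width: 1.002
grasp_force: 0.0
```

```bash
python3 - <<'E'
from h import *
o,c=snap("wrist","w7");print(o["position"],R.from_quat(o["ee_rot"]).as_matrix()[:,1])
im=c["image"]
o2,c2=pickle.load(open("w2.pkl","rb"))
cv2.imwrite("pics/w7b.png",np.hstack([im[60:300,60:400],cv2.resize(im[100:240,190:330],(240,240),interpolation=cv2.INTER_CUBIC)]))
E
```

```text
[0.5852252  0.05173891 0.17173313] [0.99801138 0.0623914  0.0089772 ]
```

View pics/w7b.png

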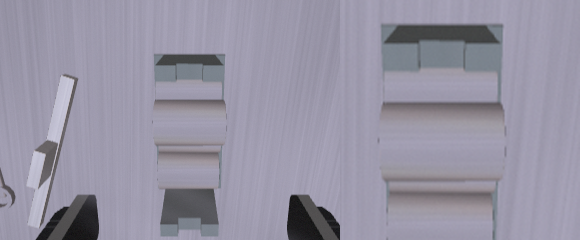

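Roll_b is seated, centred at column 189.5 against 188.5 for the base rolls, so it is lined up within about 1 mm. Now roll_a.

Request:
step_arm --pt "0.1 0 -40 0 0 0 0" --pt "0.2 0 -85 0 0 0 0" --pt "0.3 0 -130 0 0 0 0" --pt "0.3 -2 -175 0 0 0 0.02" --pt "0.3 -4 -220 0 0 0 0.02" --pt "0.3 -6 -265 0 0 0 0.02" --pt "0.3 -8 -310 0 0 0 0.02" --pt "0.3 -8 -345 -10 0 0 0.02" --pt "0.3 -8 -365 -20 0 0 0.02" --pt "0.3 -8 -365 -20 0 0 0.02"

```text
clock: 11.6
position: [0.5716, -0.3165, 0.1432]
ee_rot: [0.679, 0.734, -0.002, -0.001]
ft_force: [-0.1, -0.6, -0.3]
grip_width: 0.698
grasp_force: 0.0
```

Request:
step_arm --pt "0.3 0 0 -20 0 0 0" --pt "0.3 0 0 -35 0 0 0" --pt "0.3 0 0 -35 0 0 0" --pt "0.3 0 0 -35 0 0 0"

```text
clock: 12.0
position: [0.5743, -0.3123, 0.1104]
ee_rot: [0.677, 0.736, 0.0, -0.0]
ft_force: [-0.5, 0.4, 0.4]
grip_width: 0.698
grasp_force: 0.0
```

```bash
python3 - <<'E'
from h import *
o,c=snap("wrist","w8");M=R.from_quat(o["ee_rot"]).as_matrix();print(o["position"],M[:,1],o["joint_pos"].round(2))
P=np.array([.5775,-.3153,.031]);print("tool",(M.T@(P-o["position"])*1e3).round(1))
g=cv2.cvtColor(c["image"],cv2.COLOR_BGR2GRAY).astype(int)
# predicted silhouettes & dark plates
a=np.array([np.cos(1.653),np.sin(1.653),0]);n=np.array([a[1],-a[0],0])
for s in(-1,1):print(s,proj(c,P+n*.02*s+[0,0,.005],o).round(1))
v=int(proj(c,P,o)[0,1]);print(v);print(g[v,195:315:2])
g2=g[:,240:265].mean(1).astype(int);print(g2[90:300:2])
E
```

```text
[ 0.57433411 -0.31234853  0.11040531] [ 9.96482879e-01  8.37955845e-02 -4.13574740e-04] [-0.07  0.54  0.69  1.53 -0.36  1.21  0.76]
tool [-3.2  2.9 79.4]
-1 [[230.9 198.3]]
1 [[283.1 198.4]]
196
[159 162 162 169 163 162 163 165 166 164 162 163 164 164 162 162 160 160
 113 139 157 163 164 165 164 168 165 169 164 163 160 160 162 163 160 156
 162 159 159 149 142 129 113 102 162 162 163 165 166 168 161 168 167 163
 162 165 162 160 164 161]
[165 165 165 165 165 165 165 165 166 166 166 166 166 166 165 166 166 166
 165 165 165 165 165 165 165 165 108  61  60  60  60  60 100 150 140 114
 120 163 163 163 163 163 163 163 163 163 163 163 162 162 163 162 163 163
 162 162 163 162 163 162 162 162 162 163 162 162 162 162 163 162 162 162
 162 162 152  92 132 134 137 162 162 162 162 162 162 162 162 163 162 162
 162 163 163 163 163 163 163 163 163 163 163 163 164 164 164]
```

Request:
step_arm --pt "0.3 3 -3 -20 0 0 0" --pt "0.3 3 -3 -45 0 0 0" --pt "0.3 3 -3 -70 0 0 0" --pt "0.3 3 -3 -90 0 0 0" --pt "0.3 3 -3 -98 0 0 0" --pt "0.3 3 -3 -98 0 0 0" --pt "0.3 3 -3 -98 0 0 0"

```text
clock: 12.75
position: [0.5779, -0.3166, 0.0138]
ee_rot: [0.677, 0.736, 0.0, 0.001]
ft_force: [-0.2, 0.8, 0.9]
grip_width: 0.701
grasp_force: 0.0
```

Request:
step_arm --grip_force 35 --pt "0.4 0 0 0 0 0 0" --pt "0.5 0 0 0 0 0 0" --pt "0.62 0 0 0 0 0 0" --pt "0.62 0 0 0 0 0 0" --pt "0.62 0 0 0 0 0 0" --pt "0.62 0 0 0 0 0 0"

```text
clock: 13.35
position: [0.5774, -0.3165, 0.0136]
ee_rot: [0.677, 0.736, 0.0, 0.0]
ft_force: [-2.8, 1.7, 7.3]
grip_width: 0.407
grasp_force: 33.1
```

Request:
step_arm --pt "0.62 0 0 3 0 0 0" --pt "0.62 0 0 8 0 0 0" --pt "0.62 0 0 16 0 0 0" --pt "0.62 0 0 30 0 0 0" --pt "0.62 0 0 45 0 0 0" --pt "0.62 0 0 45 0 0 0"

```text
clock: 13.95
position: [0.5787, -0.3172, 0.0607]
ee_rot: [0.677, 0.736, 0.001, 0.002]
ft_force: [0.1, -1.1, -3.0]
grip_width: 0.402
grasp_force: 32.4
```

```bash
python3 - <<'E'
from h import *
o,c=snap("wrist","w9");M=R.from_quat(o["ee_rot"]).as_matrix();print(o["position"],M[:,1],o["ft_force"],o["torque"],o["grip_width"])
g=cv2.cvtColor(c["image"],cv2.COLOR_BGR2GRAY).astype(int)
g2=g[:,245:260].mean(1).astype(int);print(g2[100:340:3])
for z in(.016,.019,.022,.026):
  for s in(-.03,.03):
    P=o["position"]+M@np.array([s,0,-z-0])
    print(z,s,proj(c,[P-M[:,2]*0],o).round(1),proj(c,[P-M[:,2]*.02],o).round(1))
for v in(180,200,220,240):print(v,g[v,200:310:2])
E
```

```text
[ 0.57867894 -0.31721374  0.06066207] [0.99655606 0.08282266 0.00405339] [ 0.08822324 -1.06072791 -2.99570956] [-0.01129262 -0.00903729  0.02741412] 0.4021297121027772
[173 173 173 173 173 174 174 174 174 173 173 174 174 174 173 173  63  63
  63  64  64  97 154 143 132 147 147  87  75  42  42  42  70  92  90 120
 169 170 169 169 169 169 169 169 169 169 169 168 168 167 167 167 166 166
 166 166 166 166 166 166 165 166 166 166 166 166 167 167 166 167 166 166
 166 166 166 170 170 170 170 170]
0.016 -0.03 [[253.4 301.8]] [[253.5 328.2]]
0.016 0.03 [[253.4 195.2]] [[253.6 210.5]]
0.019 -0.03 [[253.4 305.4]] [[253.5 332.7]]
0.019 0.03 [[253.5 197.2]] [[253.6 213.2]]
0.022 -0.03 [[253.4 309.1]] [[253.5 337.4]]
0.022 0.03 [[253.5 199.4]] [[253.6 216. ]]
0.026 -0.03 [[253.5 314.3]] [[253.6 344. ]]
0.026 0.03 [[253.5 202.3]] [[253.6 219.9]]
180 [173 173 170 169 173 173 172 171 171 171 172 171 170 155 174 179 178 179
 165 111 130 130 122 122 104 113 113 114 113 124 125 116 149 160 169 180
 167 131 176 171 174 171 173 176 170 172 172 176 175 175 176 172 177 176
 174]
200 [175 171 169 171 177 171 126 140 150 158 132  97  94  91  92  91  92  93
  95  92  91  93  93  93  92  93  92  92  91  90  92  92  89  88  91  92
  93  89  88  90  88  93  92  96 130 133 126 109 175 172 173 177 176 173
 172]
220 [172 171 170 172 173 170 125 141 150 162 167 172 170 170 173 175 174 176
 177 172 175 176 173 170 172 171 169 169 167 172 171 170 168 168 168 169
 168 168 169 166 165 161 156 149 138 130 117 152 168 177 178 176 170 171
 172]
240 [170 170 170 172 169 168 155 141 151 160 166 169 167 166 170 171 171 174
 174 170 172 173 171 169 169 168 169 168 165 169 170 169 167 166 167 169
 168 167 166 164 162 155 150 141 131 120 100 169 175 175 171 171 171 176
 171]
```

Request:
step_arm --pt "0.62 -15 0 25 0 0 0" --pt "0.62 -50 3 45 0 0 -0.1" --pt "0.62 -90 6 45 0 0 -0.2" --pt "0.62 -130 9 40 0 0 -0.3" --pt "0.62 -160 12 30 0 0 -0.417" --pt "0.62 -174 13 22 0 0 -0.417" --pt "0.62 -174 13 15 0 0 -0.417" --pt "0.62 -174 13 15 0 0 -0.417" --pt "0.62 -174 13 15 0 0 -0.417"

```text
clock: 14.9
position: [0.4042, -0.3032, 0.0725]
ee_rot: [0.815, 0.58, -0.0, 0.0]
ft_force: [-0.1, -0.3, -4.5]
grip_width: 0.401
grasp_force: 33.0
```

```bash
python3 - <<'E'
from h import *
o=manip.get_obs();M=R.from_quat(o["ee_rot"]).as_matrix();print(o["position"],np.arctan2(*M[1::-1,1]),o["ft_force"],o["joint_pos"].round(2))
E
```

```text
[ 0.40418208 -0.30323767  0.07253927] -0.3329432251197121 [-0.06259832 -0.27237869 -4.49922863] [-0.22  0.26  0.87  1.97 -0.23  1.02  0.43]
```

Request:
step_arm --pt "0.62 0 0 -20 0 0 0" --pt "0.62 0 0 -38 0 0 0" --pt "0.62 0 0 -46 0 0 0" --pt "0.62 0 0 -49 0 0 0" --pt "0.62 0 0 -51 0 0 0" --pt "0.62 0 0 -52 0 0 0" --pt "0.62 0 0 -52 0 0 0"

```text
clock: 15.6
position: [0.4036, -0.3033, 0.0208]
ee_rot: [0.815, 0.58, 0.0, 0.0]
ft_force: [0.6, 0.1, -3.0]
grip_width: 0.403
grasp_force: 33.0
```

Request:
step_arm --pt "0.62 0 0 -1 0 0 0" --pt "0.62 0 0 -2 0 0 0" --pt "0.62 0 0 -2 0 0 0"

```text
clock: 15.9
position: [0.4045, -0.3038, 0.0195]
ee_rot: [0.815, 0.58, 0.001, 0.001]
ft_force: [0.7, 0.6, 5.8]
grip_width: 0.405
grasp_force: 35.6
```

Request:
step_arm --pt "0.58 0 0 0 0 0 0" --pt "0.5 0 0 0 0 0 0" --pt "0.35 0 0 0 0 0 0" --pt "0.2 0 0 0 0 0 0" --pt "0.2 0 0 10 0 0 0" --pt "0 0 0 40 0 0 0" --pt "0 0 0 75 0 0 0.1" --pt "0 0 0 92 0 0 0.24" --pt "0 0 0 92 0 0 0.38" --pt "0 0 0 92 0 0 0.52"

```text
clock: 16.9
position: [0.4036, -0.3034, 0.1117]
ee_rot: [0.636, 0.772, 0.0, 0.001]
ft_force: [0.1, -0.6, -0.1]
grip_width: 1.001
grasp_force: 0.0
```

Request:
step_arm --pt "0 0 0 0 0 0 0.14" --pt "0 0 0 0 0 0 0.28" --pt "0 0 0 0 0 0 0.42" --pt "0 0 0 0 0 0 0.56" --pt "0 0 0 0 0 0 0.7" --pt "0 0 0 0 0 0 0.84" --pt "0 0 0 0 0 0 0.98" --pt "0 0 0 0 0 0 1.05" --pt "0 0 0 0 0 0 1.05" --pt "0 0 0 0 0 0 1.05"

```text
clock: 17.9
position: [0.4031, -0.3033, 0.1108]
ee_rot: [0.168, 0.986, -0.0, 0.0]
ft_force: [0.9, -0.2, 0.2]
grip_width: 0.999
grasp_force: 0.0
```

```bash
python3 - <<'E'
from h import *
o,c=snap("wrist","w10");M=R.from_quat(o["ee_rot"]).as_matrix();print(o["position"],np.arctan2(*M[1::-1,1]),o["joint_pos"].round(2))
g=cv2.cvtColor(c["image"],cv2.COLOR_BGR2GRAY).astype(int)
for v in(180,195,210):print(v,g[v,196:310:2])
for u in(220,250,280):print(u,g[150:236:2,u])
o,c=pickle.load(open("w5.pkl","rb"));g=cv2.cvtColor(c["image"],cv2.COLOR_BGR2GRAY).astype(int)
print("ref w5");print(g[195,196:310:2]);print(g[150:236:2,250])
E
```

```text
[ 0.40313407 -0.30333741  0.11077617] 1.2333077979772382 [-0.08  0.16  0.7   1.93 -0.12  1.09  1.9 ]
180 [160 162 162 160 159 158 154 155 154 151 151 152 152 152 152 151 152 152
 152 152 151 152 153 152 152 153 154 152 153 153 153 152 153 152 153 151
 151 152 153 151 152 151 150 150 150 149 149 149 147 148 147 158 161 157
 155 156 154]
195 [161 161 161 163 161 159 158 157 158 160 158 157 159 158 159 159 159 158
 157 158 157 159 161 160 159 159 159 159 158 158 160 158 160 160 159 159
 159 160 158 159 158 160 160 160 160 160 159 159 159 158 160 151 152 153
 153 153 156]
210 [159 160 159 160 162 160 161 159 158 152 151 150 153 152 152 153 151 152
 152 153 152 151 152 153 152 153 152 153 154 154 153 154 153 153 154 153
 153 154 155 153 153 154 153 153 153 156 155 154 156 154 153 159 157 157
 156 155 157]
220 [155 159 155 162 163 163 162 158 163 161 105 119 133 142 146 152 153 157
 155 157 160 157 160 159 158 155 156 155 154 155 153 150 151 145 132 116
 141 160 160 162 161 159 157]
250 [160 158 158 160 157 155 155  77  80 118 108 115 128 138 145 152 154 157
 156 157 159 158 161 158 160 155 155 154 152 156 153 150 153 150 138 121
 137 158 154 154 159 156 155]
280 [150 154 155 152 154 157 157 158 154 156 106 111 123 133 141 150 155 159
 158 156 159 158 162 158 159 156 156 155 151 155 153 153 152 151 142 127
 136 155 157 156 156 156 157]
ref w5
[164 163 161 158 158 159 158 160 160 160 162 160 159 161 158 161 159 160
 161 159 159 157 159 159 159 158 159 160 159 157 160 160 159 158 158 159
 160 158 159 160 161 160 159 158 159 160 159 160 159 151 152 154 155 156
 155 157 155]
[159 158 159 158 155 155 114  81 109 112 113 124 136 144 149 156 157 157
 157 160 158 161 157 160 156 155 154 154 155 154 151 152 151 142 126 134
 159 154 154 160 157 154 156]
```

Request:
step_arm --pt "0 0.5 2 -35 0 0 0" --pt "0 0.5 2 -65 0 0 0" --pt "0 0.5 2 -84 0 0 0" --pt "0 0.5 2 -90 0 0 0" --pt "0 0.5 2 -90 0 0 0" --pt "0.2 0.5 2 -90 0 0 0"

```text
clock: 18.55
position: [0.4043, -0.3017, 0.0214]
ee_rot: [0.167, 0.986, -0.0, 0.001]
ft_force: [1.0, 0.1, -0.3]
grip_width: 0.856
grasp_force: 0.0
```

Request:
step_arm --grip_force 35 --pt "0.25 0 0 0 0 0 0" --pt "0.3 0 0 0 0 0 0" --pt "0.4 0 0 0 0 0 0" --pt "0.4 0 0 0 0 0 0" --pt "0.4 0 0 0 0 0 0" --pt "0.4 0 0 0 0 0 0"

```text
clock: 19.15
position: [0.4045, -0.3017, 0.0216]
ee_rot: [0.167, 0.986, -0.0, 0.001]
ft_force: [-1.7, 1.1, 8.4]
grip_width: 0.69
grasp_force: 35.7
```

Request:
step_arm --pt "0.4 0 0 6 0 0 0" --pt "0.4 0 0 20 0 0 0" --pt "0.4 0 0 50 0 0 0" --pt "0.4 0 0 90 0 0 0" --pt "0.4 15 26 120 0 0 -0.12" --pt "0.4 33 57 128 0 0 -0.25" --pt "0.4 51 89 128 0 0 -0.38" --pt "0.4 69 121 128 0 0 -0.51" --pt "0.4 87 153 128 0 0 -0.64" --pt "0.4 105 185 128 0 0 -0.77"

```text
clock: 20.15
position: [0.509, -0.1149, 0.1494]
ee_rot: [0.527, 0.85, 0.0, 0.0]
ft_force: [0.3, -0.0, -3.1]
grip_width: 0.686
grasp_force: 39.4
```

Request:
step_arm --pt "0.4 22 40 0 0 0 -0.13" --pt "0.4 44 78 0 0 0 -0.26" --pt "0.4 60 108 -10 0 0 -0.36" --pt "0.4 72 123 -20 0 0 -0.405" --pt "0.4 75.5 127 -35 0 0 -0.405" --pt "0.4 75.5 127 -42 0 0 -0.405" --pt "0.4 75.5 127 -42 0 0 -0.405" --pt "0.4 75.5 127 -42 0 0 -0.405"

```text
clock: 20.95
position: [0.5838, 0.0092, 0.1069]
ee_rot: [0.686, 0.728, -0.0, 0.0]
ft_force: [0.0, 0.4, -3.2]
grip_width: 0.687
grasp_force: 39.4
```

```bash
python3 - <<'E'
from h import *
o,c=snap("wrist","w11");M=R.from_quat(o["ee_rot"]).as_matrix();print(o["position"],np.arctan2(*M[1::-1,1]),o["ft_force"],o["grip_width"])
cv2.imwrite("pics/w11b.png",c["image"])
E
```

```text
[0.58381722 0.00919628 0.10692435] 0.0593713710596372 [ 1.12336005e-03  4.15122315e-01 -3.22070642e+00] 0.6872832682952055
```

Request:
step_arm --pt "0.4 1 1.5 -15 0 0 0" --pt "0.4 1 1.5 -30 0 0 0" --pt "0.4 1 1.5 -40 0 0 0" --pt "0.4 1 1.5 -46 0 0 0" --pt "0.4 1 1.5 -50 0 0 0" --pt "0.4 1 1.5 -53 0 0 0" --pt "0.4 1 1.5 -55 0 0 0" --pt "0.4 1 1.5 -55 0 0 0"

```text
clock: 21.8
position: [0.5853, 0.0123, 0.0514]
ee_rot: [0.685, 0.728, 0.0, 0.0]
ft_force: [-0.4, 0.4, -3.9]
grip_width: 0.687
grasp_force: 39.4
```

No contact yet; continue down in small steps.

Request:
step_arm --pt "0.4 0 -0.5 -1.5 0 0 0" --pt "0.4 0 -0.5 -3 0 0 0" --pt "0.4 0 -0.5 -4 0 0 0" --pt "0.4 0 -0.5 -4 0 0 0" --pt "0.4 0 -0.5 -4 0 0 0"

```text
clock: 22.3
position: [0.5852, 0.0119, 0.0474]
ee_rot: [0.685, 0.728, 0.0, 0.0]
ft_force: [-0.0, 0.0, -2.6]
grip_width: 0.687
grasp_force: 39.4
```

Request:
step_arm --pt "0.4 0 0 -1 0 0 0" --pt "0.4 0 0 -1.5 0 0 0" --pt "0.4 0 0 -1.5 0 0 0" --pt "0.4 0 0 -1.5 0 0 0"

```text
clock: 22.7
position: [0.5853, 0.0119, 0.0459]
ee_rot: [0.685, 0.728, 0.0, 0.0]
ft_force: [0.7, -0.1, -4.2]
grip_width: 0.686
grasp_force: 39.4
```

Request:
step_arm --pt "0.4 0 0 -0.7 0 0 0" --pt "0.4 0 0 -1.2 0 0 0" --pt "0.4 0 0 -1.2 0 0 0" --pt "0.4 0 0 -1.2 0 0 0"

```text
clock: 23.1
position: [0.5854, 0.0113, 0.0455]
ee_rot: [0.685, 0.728, 0.0, 0.0]
ft_force: [-4.1, -2.1, 5.4]
grip_width: 0.684
grasp_force: 40.4
```

Request:
step_arm --pt "0.29 0 0 0 0 0 0" --pt "0.27 0 0 0 0 0 0" --pt "0.22 0 0 0 0 0 0" --pt "0.1 0 0 0 0 0 0" --pt "0 0 0 0 0 0 0" --pt "0 0 0 10 0 0 0" --pt "0 0 0 40 0 0 0" --pt "0 0 0 80 0 0 0" --pt "0 0 0 110 0 0 0" --pt "0 0 0 110 0 0 0"

```text
clock: 24.1
position: [0.5878, 0.0117, 0.1599]
ee_rot: [0.685, 0.728, 0.003, 0.002]
ft_force: [0.4, 0.3, 0.3]
grip_width: 1.002
grasp_force: 0.0
```

Request:
step_arm --pt "0 0 0 0 0 0 0" --pt "0 0 0 0 0 0 0"

```text
clock: 24.3
position: [0.5846, 0.0119, 0.1539]
ee_rot: [0.685, 0.728, -0.0, -0.0]
ft_force: [-0.0, -0.5, -0.2]
grip_width: 0.999
grasp_force: 0.0
```

```bash
python3 - <<'E'
from h import *
o,c=snap("wrist","w12");M=R.from_quat(o["ee_rot"]).as_matrix();print(o["position"],np.arctan2(*M[1::-1,1]),o["joint_pos"].round(2))
im=c["image"]; cv2.imwrite("pics/w12b.png",np.hstack([cv2.resize(im[60:320,170:340],(392,600),interpolation=cv2.INTER_CUBIC),cv2.resize(im[60:320,40:210],(392,600),interpolation=cv2.INTER_CUBIC)]))
E
```

```text
[0.58461853 0.01193767 0.15394477] 0.06110422633894341 [-0.57  0.3   0.57  1.67 -0.17  1.22  0.1 ]
```

View pics/w12b.png

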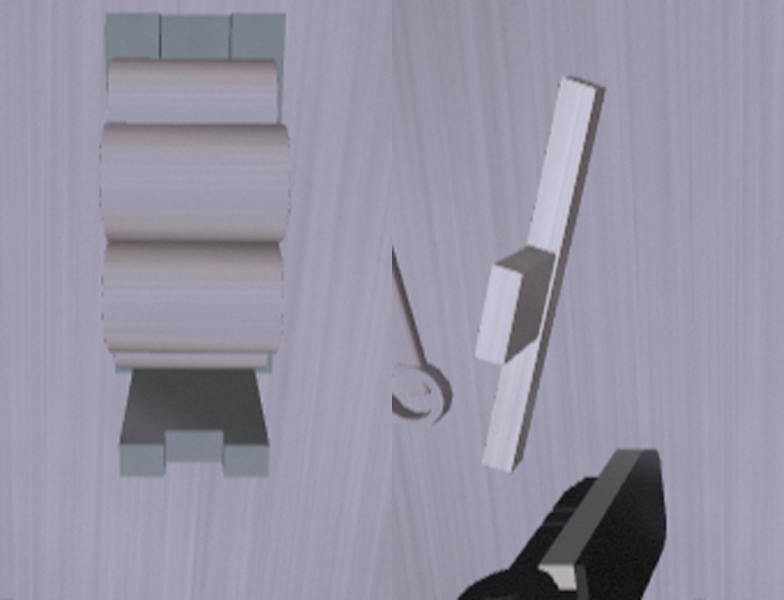

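Both rolls sit in the gaps with their ends lined up: roll centres at columns 195 and 193, bases at about 193, notches at 194.5. The bar's tab top is at panel (490–522, 265–363).

```bash
python3 - <<'E'
from h import *
o,c=pickle.load(open("w12.pkl","rb"))
f=lambda u,v,z:atz(c,((u+.5)/2.306-.5+40,(v+.5)/2.308-.5+60),z,o)
for dz in(0,.0036):
    T=np.array([f(98,265,.044-dz),f(129,272,.044-dz),f(112,363,.044-dz),f(83,357,.044-dz)]);print("tab",T.mean(0).round(4),np.linalg.norm(T[0]-T[3]),np.linalg.norm(T[0]-T[1]))
    d=T[0]+T[1]-T[2]-T[3];print(np.arctan2(d[1],d[0]))
    B=np.array([f(177,77,.012-dz),f(204,87,.012-dz),f(92,463,.012-dz),f(121,471,.012-dz)]);print("bar",B.mean(0).round(4));d=B[0]+B[1]-B[2]-B[3];print(np.arctan2(d[1],d[0]),np.linalg.norm(d)/2)
E
```

```text
tab [ 0.438  -0.0108  0.044 ] 0.038804594285528474 0.011509185136417426
1.3183409987072192
bar [ 0.4394 -0.0107  0.012 ]
1.2941727576168758 0.17848946275750552
tab [ 0.4362 -0.0122  0.0404] 0.03931248236970677 0.011659821371559461
1.3183409987072179
bar [ 0.4377 -0.0119  0.0084]
1.294172757616876 0.18058213218319558
```

Request:
step_arm --pt "0.2 -30 -5 0 0 0 -0.08" --pt "0.4 -75 -12 0 0 0 -0.18" --pt "0.6 -115 -18 0 0 0 -0.28" --pt "0.6 -140 -22 -15 0 0 -0.33" --pt "0.6 -147 -24 -50 0 0 -0.33" --pt "0.6 -147 -24 -80 0 0 -0.33" --pt "0.6 -147 -24 -80 0 0 -0.33" --pt "0.6 -147 -24 -80 0 0 -0.33" --pt "0.6 -147 -24 -80 0 0 -0.33"

```text
clock: 25.25
position: [0.4392, -0.0122, 0.0759]
ee_rot: [0.796, 0.606, 0.001, 0.0]
ft_force: [-0.0, 0.5, 0.8]
grip_width: 0.401
grasp_force: 0.0
```

```bash
python3 - <<'E'
from h import *
o,c=snap("wrist","w13");M=R.from_quat(o["ee_rot"]).as_matrix();print(o["position"],np.arctan2(*M[1::-1,1]),o["joint_pos"].round(2),o["grip_width"])
g=cv2.cvtColor(c["image"],cv2.COLOR_BGR2GRAY)
P=np.array([.4375,-.0118,.044]);print((M.T@(P-o["position"])*1e3).round(1),proj(c,[P,P+[0,0,-.0036]],o))
m=(g>195).astype(np.uint8);n,l,s,ce=cv2.connectedComponentsWithStats(m)
for i in range(1,n):
    if s[i,4]>80:print(s[i],ce[i].round(1),cv2.minAreaRect(np.argwhere(l==i)[:,::-1].astype(np.float32)))
print(g[230,190:320:3],g[190,190:320:3],g[260,190:320:3],sep="\n")
E
```

```text
[ 0.43920737 -0.0121657   0.07589829] -0.2690745310928306 [-0.68  0.03  0.62  2.11 -0.02  1.   -0.32] 0.4008636193612355
[-0.1 -1.8 31.9] [[250.6192651  215.33740945]
 [250.64488126 213.244828  ]]
[ 241   69   21  105 1972] [250.9 119.3] ((251.0, 121.0), (104.0, 20.0), 90.0)
[ 242  186   18   91 1157] [250.2 220.2] ((250.5, 231.0), (90.0, 17.0), 90.0)
[169 168 169 164 167 167 166 167 173 164 167 171 166 167 168 165 163 137
 205 206 201 204 201 184 168 162 163 161 167 165 161 164 165 168 165 163
 163 163 165 164 162 167 167 161]
[171 166 167 170 166 164 166 166 164 166 167 162 161 162 166 167 163 135
 211 209 203 207 205 192 166 162 162 163 164 166 169 164 162 165 164 168
 163 165 161 166 162 165 162 163]
[ 70  69  96  96  94  94  63  60  59  76 165 170 163 165 167 167 167 163
 191 193 193 190 194 172 163 164 167 165 160 164 163 165 165  47  42  39
  72  84  84  84  48  30  29  25]
```

Request:
step_arm --pt "0.6 -1.3 0.3 -20 0 0 0" --pt "0.6 -1.3 0.3 -40 0 0 0" --pt "0.6 -1.3 0.3 -55 0 0 0" --pt "0.6 -1.3 0.3 -60 0 0 0" --pt "0.6 -1.3 0.3 -60 0 0 0" --pt "0.6 -1.3 0.3 -60 0 0 0"

```text
clock: 25.9
position: [0.4377, -0.0118, 0.0156]
ee_rot: [0.796, 0.606, 0.001, 0.0]
ft_force: [0.2, 0.8, -0.1]
grip_width: 0.403
grasp_force: 0.0
```

Request:
step_arm --grip_force 45 --pt "0.75 0 0 0 0 0 0" --pt "0.85 0 0 0 0 0 0" --pt "0.95 0 0 0 0 0 0" --pt "0.95 0 0 0 0 0 0" --pt "0.95 0 0 0 0 0 0" --pt "0.95 0 0 0 0 0 0"

```text
clock: 26.5
position: [0.4377, -0.0118, 0.0154]
ee_rot: [0.796, 0.606, 0.001, 0.0]
ft_force: [1.3, -0.3, 6.4]
grip_width: 0.119
grasp_force: 45.1
```

Request:
step_arm --pt "0.95 0 0 10 0 0 0" --pt "0.95 0 0 40 0 0 0" --pt "0.95 0 0 80 0 0 0" --pt "0.95 0 0 120 0 0 0" --pt "0.95 30 9 130 0 0 0.08" --pt "0.95 70 20 130 0 0 0.18" --pt "0.95 110 32 130 0 0 0.28" --pt "0.95 135 40 130 0 0 0.33" --pt "0.95 147 43 125 0 0 0.33" --pt "0.95 147 43 115 0 0 0.33"

```text
clock: 27.5
position: [0.5851, 0.0316, 0.1298]
ee_rot: [0.685, 0.729, -0.0, 0.001]
ft_force: [-0.5, -0.6, -1.9]
grip_width: 0.118
grasp_force: 44.3
```

Request:
step_arm --pt "0.95 0 0 0 0 0 0" --pt "0.95 0 0 0 0 0 0"

```text
clock: 27.7
position: [0.5828, 0.0306, 0.1296]
ee_rot: [0.686, 0.728, -0.0, -0.0]
ft_force: [-0.2, 0.7, -1.0]
grip_width: 0.125
grasp_force: 44.3
```

```bash
python3 - <<'E'
from h import *
o,c=snap("wrist","w14");M=R.from_quat(o["ee_rot"]).as_matrix();print(o["position"],np.arctan2(*M[1::-1,1]),o["joint_pos"].round(2),o["ft_force"],o["torque"],o["grip_width"])
g=cv2.cvtColor(c["image"],cv2.COLOR_BGR2GRAY).astype(int);cv2.imwrite("pics/w14b.png",c["image"])
th=.0605;Rz=R.from_euler("z",th)
for x,y in((-25,61),(25,61),(-10,61),(10,61),(-25,-61),(25,-61),(-10,73),(10,73)):
    p=proj(c,[Rz.apply([x/1e3,y/1e3,.094])+[.5845,.031,-.0036]],o)[0];print(x,y,p.round(1))
for v in range(60,330,15):print(v,g[v,205:301:3])
E
```

```text
[0.58281491 0.03064478 0.12963228] 0.06015316330635792 [-0.64  0.33  0.62  1.7  -0.21  1.17  0.1 ] [-0.17157023  0.65612875 -0.97313284] [-0.01224364 -0.01590333  0.00418338] 0.12493500658475218
-25 61 [214.8 117. ]
25 61 [297.4 116.9]
-10 61 [239.6 116.9]
10 61 [272.6 116.9]
-25 -61 [221.  289.8]
25 -61 [290.4 289.8]
-10 73 [239.3  96.3]
10 73 [273.   96.3]
60 [164 162 162 155 160 161 157 163 160 161 159 160 164 160 159 159 160 165
 165 160 162 159 163 162 158 158 160 157 160 161 160 164]
75 [164 162 162 157 161 160 160 164 159 160 161 161 195 194 195 195 196 202
 195 201 198 121 167 159 160 159 159 160 160 161 164 164]
90 [164 162 161 157 159 160 160 163 158 161 160 162 195 194 196 197 198 203
 195 202 200 133 165 158 160 162 158 163 163 161 166 164]
105 [165 161 159 130 130 129 129 131 129 130 132 131 195 194 196 199 199 205
 197 202 200 132 131 131 130 131 129 129 130 130 130 154]
120 [165 161 159 144 160 159 160 158 158 158 158 160 197 197 199 199 201 204
 199 199 201 156 156 158 155 154 154 154 157 154 138 162]
135 [164 162 157 159 158 158 158 157 159 158 159 158 196 198 199 19
[... 987 characters left out ...]
 156 157 155 156 155 155]
255 [162 161 136  55  56  57  59  93  95  94  98  70  72 194 194 190 187 194
 192 191  61  67  92  88  86  63  42  34  36  36 153 161]
270 [160  70  70  70  69  68  90  94  93  91  93  60  61 195 194 191 188 191
 189 187  68  69  96  95  96  93  67  64  59  56  58 134]
285 [ 37  38  40  40  40  43  48  45  85 176  70  71  53 193 192 189 186 192
 188 185  59  77 172 172  62  64  63  62  62  63  63  64]
300 [ 32  25  30  29  24  25  34  30  30  28  52  58  68 190 191 196 194 191
 191 194  33  61  39  42  44  40  44  39  45  48  46  49]
315 [ 42  37  35  33  27  31  29  28  27  30  40  58 161 189 192 196 191 188
 189 196  59  58  26  31  30  28  30  33  28  33  28  30]
```

Request:
step_arm --pt "0.95 0.5 0 -8 0 0 0" --pt "0.95 0.5 0 -14 0 0 0" --pt "0.95 0.5 0 -18 0 0 0" --pt "0.95 0.5 0 -18 0 0 0" --pt "0.95 0.5 0 -18 0 0 0"

```text
clock: 28.25
position: [0.5844, 0.0311, 0.1116]
ee_rot: [0.685, 0.728, -0.0, 0.0]
ft_force: [0.1, 0.1, -1.8]
grip_width: 0.121
grasp_force: 44.3
```

```bash
python3 - <<'E'
from h import *
o,c=snap("wrist","w15");print(o["position"])
g=cv2.cvtColor(c["image"],cv2.COLOR_BGR2GRAY).astype(int)
for v in (100,104,108,112,116,120):print(v,g[v,200:312:2])
E
```

```text
[0.58436649 0.03107647 0.1116448 ]
100 [165 162 162 155 125 124 123 122 123 122 124 122 123 122 124 123 123 106
 128 128 202 195 194 195 197 198 200 201 205 196 200 202 198 196 131 130
 124 124 123 122 122 122 123 116 114 117 115 116 116 116 162 162 163 160
 156 162]
104 [165 163 163 152 132 130 130 131 130 131 130 130 129 130 130 130 133 115
 129 129 200 196 195 195 199 199 199 203 203 198 199 202 198 194 129 132
 131 130 131 131 131 128 129 130 130 130 131 131 131 130 164 162 162 160
 158 162]
108 [165 161 162 161 130 131 129 131 131 130 130 130 130 130 132 131 131 115
 129 129 196 196 195 197 196 198 198 201 206 197 201 201 198 193 130 116
 132 130 131 131 132 129 130 130 131 130 131 132 132 130 163 161 163 160
 160 163]
112 [165 161 160 162 132 130 132 131 130 130 131 130 130 129 132 131 133 117
 128 128 193 197 196 195 198 200 199 202 205 198 201 202 200 193 131 118
 133 131 132 130 132 131 131 130 131 131 130 130 130 130 164 162 162 157
 160 163]
116 [164 164 161 161 131 131 131 131 129 129 130 130 130 130 131 129 131 131
 128 130 191 196 195 198 198 200 201 202 204 198 200 200 197 191 132 117
 129 131 131 130 131 131 129 130 129 131 130 132 130 130 160 162 161 156
 163 161]
120 [166 160 163 160 132 130 131 131 132 131 132 131 127 130 130 129 130 133
 141 138 188 196 196 197 198 198 200 203 204 198 200 201 199 190 140 121
 130 130 129 131 130 130 132 130 130 130 132 129 129 130 160 163 159 157
 162 161]
```

The bar (columns 239.5–267.5) is centred on the notch (234–271), so I'll lower it.

Request:
step_arm --pt "0.95 0 0 -4 0 0 0" --pt "0.95 0 0 -7 0 0 0" --pt "0.95 0 0 -9 0 0 0" --pt "0.95 0 0 -10.5 0 0 0" --pt "0.95 0 0 -11.5 0 0 0" --pt "0.95 0 0 -11.5 0 0 0"

```text
clock: 28.9
position: [0.5844, 0.0311, 0.1001]
ee_rot: [0.685, 0.728, -0.0, -0.0]
ft_force: [-0.3, -0.5, -1.5]
grip_width: 0.12
grasp_force: 44.3
```

Request:
step_arm --pt "0.95 0 0 -0.8 0 0 0" --pt "0.95 0 0 -1.3 0 0 0" --pt "0.95 0 0 -1.3 0 0 0" --pt "0.95 0 0 -1.3 0 0 0"

```text
clock: 29.3
position: [0.5848, 0.0312, 0.0995]
ee_rot: [0.685, 0.728, 0.0, 0.0]
ft_force: [-0.9, -0.7, 5.5]
grip_width: 0.122
grasp_force: 45.1
```

Request:
step_arm --pt "0.86 0 0 0 0 0 0" --pt "0.8 0 0 0 0 0 0" --pt "0.65 0 0 0 0 0 0" --pt "0.5 0 0 0 0 0 0" --pt "0.4 0 0 2 0 0 0" --pt "0.4 0 0 20 0 0 0" --pt "0.4 0 0 55 0 0 0" --pt "0.3 0 0 95 0 0 0" --pt "0.2 0 0 130 0 0 0" --pt "0 0 0 150 0 0 0"

```text
clock: 30.3
position: [0.5852, 0.0309, 0.2521]
ee_rot: [0.685, 0.728, 0.001, 0.001]
ft_force: [0.3, 0.1, -0.4]
grip_width: 0.942
grasp_force: 0.0
```

Request:
step_arm --pt "0 0 0 0 0 0 0" --pt "0 0 0 0 0 0 0" --pt "0 0 0 0 0 0 0"

```text
clock: 30.6
position: [0.5838, 0.0312, 0.2477]
ee_rot: [0.685, 0.728, -0.001, -0.0]
ft_force: [0.2, 0.4, -1.0]
grip_width: 1.0
grasp_force: 0.0
```

```bash
python3 - <<'E'
from h import *
o,c=snap("wrist","w16");M=R.from_quat(o["ee_rot"]).as_matrix();print(o["position"],o["ft_force"],o["clock"])
th=.0605;Rz=R.from_euler("z",th)
q=lambda x,y,z:proj(c,[Rz.apply([x/1e3,y/1e3,z/1e3])+[.584,.031,-.0036]],o)[0].round(1)
for p in((-7,90,96),(7,90,96),(-7,-90,96),(7,-90,96),(-6,20,128),(6,-20,128)):print(p,q(*p))
g=cv2.cvtColor(c["image"],cv2.COLOR_BGR2GRAY).astype(int)
for v in (115,125,140,270):print(v,g[v,200:312:2])
print(g[90:320:3,253])
cv2.imwrite("pics/w16b.png",cv2.resize(c["image"],(800,600)))
E
```

```text
[0.58384389 0.03118341 0.24770077] [ 0.24733374  0.40270112 -0.95132666] 30.6
(-7, 90, 96) [245.9  72.6]
(7, 90, 96) [261.2  72.6]
(-7, -90, 96) [246.9 249.4]
(7, -90, 96) [259.9 249.5]
(-6, 20, 128) [246.7 155.5]
(6, -20, 128) [260.  198.1]
115 [152 156 157 154 155 157 152 155 158 160 158 153 149 159 161 158 160 160
 161 160 159 160 160 161 193 194 195 200 198 198 196 160 160 158 161 160
 162 162 162 160 142 130 158 158 155 158 157 154 159 160 158 159 160 153
 154 155]
125 [155 158 156 153 156 158 153 155 159 159 158 152 157 117 115 114 114 113
 114 111 111 111 110 110 194 194 197 199 198 198 195 105 104 104 102 104
 103 103 100 100 101 124 157 158 153 156 154 153 160 157 160 159 154 154
 157 156]
140 [157 158 158 152 156 159 154 157 161 158 158 154 159 159 159 157 157 158
 158 157 157 158 158 157 193 195 198 201 197 198 198 159 158 158 157 159
 158 159 158 158 160 159 160 155 156 156 155 159 161 158 160 156 154 156
 159 157]
270 [157 161 162 162 158 161 159 161 162 161 158 163 164 163 162 161 160 164
 160 160 161 158 166 160 163 160 166 156 157 156 160 160 158 160 162 162
 162 157 156 158 160 156 157 162 161 157 156 160 159 156 157 156 160 161
 161 158]
[195 194 194 195 196 197 196 197 196 196 197 199 197 199 200 200 200 199
 200 201 102 102 155 197 198 197 196 196 197 196 196 195 194 194 195 193
 173 197 196 195 196 196 195 195 194 193 194 193 192 191 189 189 188 186
 166 164 165 165 163 163 162 160 159 155 156 156 154 156 156 158 155 156
 156 154 156 155 157]
```

View pics/w16b.png

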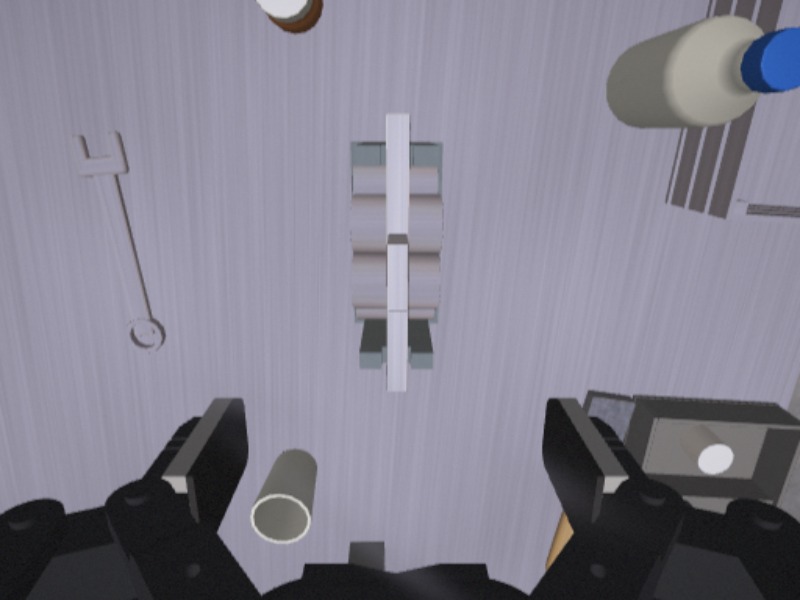

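The bar lies straight along the rack at column 397, tab up, through both notches. It spans rows 115–390, which matches the predicted 72–249 image rows. The rolls are lined up beneath it and the bystanders in view have not moved.

```bash
python3 -c "
from workcell import manip;print(manip.hand_in())"
```

```text
the job is handed in; nothing more can be done
None
```

I saddled both full-length rolls into the rack's gaps with their ends lined up to about 1 mm, laid the bar tab-up in the two notches, and handed the job in at about 31 s.

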